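Lock back the sprung tension arm of a strap burnisher

TASK

Lock the burnisher's sprung tension arm back so the wheel can be changed: lift the steel locking key out of the wooden rack by its two narrow ends, stand it down in the slot of the bench block and let go, and take it again by its broad flat sides. With the key's blade push the tension arm back off the wheel, drop the key fully home in the slot of the machine base so that the arm rests against it, and let go. Do not let the arm snap back, and leave the round-handled tool, the mug, the jar and the hammer where they are.

Things in the scene. Friction and masses are not known exactly. Their poses are not given: they have to be found in the camera images.
- key_grip (a point): Steel locking key, centre of its head. Head: plain block 50 mm (key x) by 22 mm (key y) by 36 mm high, on a flat blade 28 mm (x) by 12 mm (y) by 60 mm high, centred under it; z up, 96 mm tall in all, 0.3 to 0.45 kg. The same after a half turn. This point is 78 mm above the foot. Starts standing in one of the rack's two bays.
- key_foot (a point): Centre of the underside of the key's blade, 78 mm below the head's centre, axes as the head's. The blade's lowest 8 mm taper in two steps: 25 by 9 mm, and 22 by 6 mm for the last 4 mm.
- rack: Fixed light-wood rack, base 90 (x) by 170 (y) by 45 mm high; origin under its centre. Slots at y = -35 and +35 mm, 32 mm (x) by 16 mm (y), 40 mm deep. Cheeks (40 mm long in x, tops 99 mm over the bench) stand 5 mm off the broad faces of the key, so only its ends, along x, can be gripped. Stored key: x along the rack's x, head 65 to 101 mm over the bench.
- block_slot (a point): Fixed dark-wood bench block, 100 (x) by 80 (y) by 45 mm high, open all round: centre of its slot's mouth on the top face. Slot 32 mm (x) by 16 mm (y), 40 mm deep, for standing the key in while changing grip: key x along the slot's x, its head then 20 to 56 mm above the block's top.
- slot (a point): Centre of the mouth of the locking slot in the top of the burnisher's fixed grey base (240 in x, 260 in y, 36 mm high); axes are the base's. Slot 32 mm along y, 16 mm along x, 32 mm deep, so the key's x goes along the base's y. Key fully home: foot 32 mm below this point, head 28 to 64 mm above it.
- pivot (a point): Vertical axis of the tension arm, level with the base's top, base axes; 16 mm in +x and 62 mm in +y of the slot. A fixed dark spring drum, 62 mm in diameter, stands on it, 74 mm above the base's top. It is 6 mm from the end of a key in the slot, so there the key can be held only by its broad faces.
- tension_arm (a joint): Angle of the sprung arm, rad, growing anticlockwise seen from above: 0 at rest against the wooden wheel, 0.85 far stop. At q it points along the base's -y turned by q - 0.6 (leaning to -x at rest). At 0.6 its -x side lies flat on a key centred in the slot. Spring to 0: 0.21 N m at 0, 0.42 N m at 0.6 (7 N at the slot).
- slicker: Round-handled tool (wooden handle 28 mm in diameter, 104 mm tall, steel blade) standing in the rack's other bay; origin at the centre of its foot. Leave alone.
- mug: Black mug, 80 mm in diameter, 95 mm high, handle to its +y; origin at the centre of its underside. Leave alone.
- jar: Closed glue jar, 56 mm in diameter, 75 mm high; origin at the centre of its underside. Leave alone.
- hammer: Hammer with a wooden handle and steel head lying on the bench, length along its x; origin under its middle. Leave alone.
- roller (a point): Axis of the upright rubber roller (32 mm diameter, top 38 mm above the base's top) at the arm's end, 150 mm from the pivot. The arm is a steel bar 20 mm wide, centred on the pivot, 6 to 24 mm above the base's top. The key pushes it from the -x side, and ends standing on that side; at rest the slot is uncovered on its +x side.

How it is judged:
On the way, in this order (a step that is already met when the one before it is completed fails the run):
1. the key stands in the bench block's slot, let go (horizontal distance between key_foot and block_slot below 0.008 m and z of key_foot in the frame of block_slot below -0.03 m and contact force between key and the fingers below 0.1 N), for 0.2 s.
2. the tension arm is pushed back by the key (value of joint tension_arm above 0.3 rad and contact force between key and tension_arm above 1 N), for 0.05 s.
At the end, for the whole second after the job is handed in: The key stands at rest and released in the slot of the machine base, its foot at least 27 mm deep and within 8 mm of the slot's centre, leaning less than 0.2 rad, and the tension arm rests against it (joint between 0.45 and 0.72 rad, contact over 1 N) (z of key_foot in the frame of slot below -0.027 m and horizontal distance between key_foot and slot below 0.008 m and angle between key_grip's own z axis and vertical below 0.2 rad and value of joint tension_arm between 0.45 and 0.72 rad and contact force between key and tension_arm above 1 N and linear speed of key below 0.02 m/s); the robot touches nothing.
It fails at once if the tension arm snaps back (faster than 4 rad/s) (velocity of joint tension_arm below -4 rad/s).
It fails at once if the round-handled tool is moved over 30 mm (distance of slicker from where it was at the start of the episode above 0.03 m).
It fails at once if the mug is moved over 30 mm (distance of mug from where it was at the start of the episode above 0.03 m).
It fails at once if the jar is moved over 30 mm (distance of jar from where it was at the start of the episode above 0.03 m).
It fails at once if the hammer is moved over 30 mm (distance of hammer from where it was at the start of the episode above 0.03 m).
It also fails if it takes over 72 s, if anything falls off the work surface, if the arm or the gripper's body presses on something with over 40 N, if the wrist force passes 120 N, or if a joint passes its speed limit or range.

ROBOT

A 6-joint arm with a two-finger parallel gripper is mounted at the origin on the work surface. World frame = base frame: x ahead of the robot, y to its left, z up, the work surface at z = 0. Lengths are in m, angles in rad, forces in N, time in s.
With the tool pointing down it reaches from about 0.425 to 0.95 m from the base axis. Payload 14.7 kg.
Tool frame: the origin (TCP) lies midway between the tips of the shut fingers; the grasp point (between the pads) lies 19 mm behind it; y points along the fingers, x is the direction in which the jaws open and shut, and the axes are right-handed (so a half turn about y gives the same grasp; the last joint's range is limited). The gripper opens to 85 mm and grips with 20 to 120 N. Pads are 22 mm wide; open, the fingers measure 114 mm over their backs; the gripper's body (76 mm by 85 mm) begins 54 mm behind the grasp point. The pads swing forward as they close: fully open they stand 13 mm farther back than shut.
Start: joints at [-1.291, 0.48, 1.596, -0, 1.065, -0.047], TCP at [0.209, -0.616, 0.21] pointing down, gripper open.
Joint ranges: [-2.75, 2.75], [-0.82, 2.05], [0.23, 2.67], [-1.56, 4.7], [0.09, 2.69], [-2.92, 2.92]. Speed limits (rad/s): [1.89, 1.89, 2.39, 3.01, 3.01, 3.01].

INTERFACE

Orientations are given as a unit quaternion [w, x, y, z].
In Python, from station import robot, vision, boxes_of gives the robot as it stands.
- The arm moves only by the shell command python3 -m inch 'ROWS' [FORCE]. ROWS is JSON, a list that holds one entry, the list of rows, each a list of 7 numbers: the turn, a rotation vector about the world's x, y, z in degrees, then the shift along the world's x, y, z in cm, then the opening, from 0 (shut) to 1 (fully open). In form: [[[ax, ay, az, x, y, z, fingers], ...]]. A call has 1 to 8 rows; each row shifts and turns the commanded pose from where the row before left it; what a row does not reach is not made up. A row lasts 1/10 s, in which the tool goes at most 50 mm and 8.59 degrees, less where a joint would pass 70% of its speed; a pose out of reach is approached as far as the arm can. A call with a gripper value outside its range is refused whole. The fingers move at their own pace and stop on an object; FORCE is the grip in N (left out, the last holds). Time passes only in rows, so rows that do not move let the fingers close. It gives the time, the measured TCP pose, the force and the opening at its end, in the units of the state.
- robot.read_state(): the state, without advancing time (a new reading comes with each control period).
- vision.snapshot(name): name is "scene" or "top" or "wrist"; returns a dict with "pixels" (420x560x3 uint8, red, green, blue), "fovy" (degrees; the focal length in pixels is half the picture's height over the tangent of half this angle, whatever the lens; pixels are square), "cx", "cy" (the principal point, pixels), "world_to_cam" (4x4, takes a point from world to camera coordinates). Camera axes: x right, y up, looking along -z (the intrinsics and any distortion apply to the point x, -y, -z); pixel columns grow to the right and rows downward; lengths in m; the calibration is good to about 2 mm. A picture is of the moment at which its call begins. There is no depth.
- robot.hand_in(): hands the job in, once; it reports no verdict.
Trained networks look in the newest picture that a camera, given by its name, has taken for a name from the list of things; names that differ only in an ending like _2 or _b are one class to them, and where a whole thing is asked for, a point or a joint stands for the part that bears it (a point fixed in the world has none). Each returns a list of dicts, best first, with "score" (0 to 1); they miss things now and then, are a little off and sometimes report something else, mostly with a low value. They report only what shows in the picture. A call takes as long as a camera call.
- boxes_of(camera, query): "uv" ([column, row] in pixels, amid what is visible of it).
The state is a dict: "t": time; "joint_pos": joint angles; "dq": joint speeds; "effort": joint torques, N m; "ee_pos": TCP position; "eef_rot": TCP orientation; "wrist_force": force on the tool from outside, world axes, zero at the start; "torque": the same for the moment, N m; "finger_gap": finger opening in m.
Only numpy, scipy, OpenCV 4.12 (cv2) and the standard library are available. Lean on these libraries where they do the work, as an engineer would, in place of code of your own. Each camera call takes 0.05 s, during which the arm holds its last target. There are 200 camera calls.

## Working session

There is one attempt and no reset: what is moved stays moved. The work goes in short steps, Python scripts to look and compute and a shell command to move; the robot and the scene stay as the last step left them, time stands still between calls to the robot, and variables do not carry over. Pictures are saved under pics/ and viewed, about 8 in all and at most 12, crops included, and the job is handed in when it is done.

```bash
ls; mkdir -p pics
cat > h.py <<'E'
import numpy as np,cv2
from station import robot,vision,boxes_of
def snap(n,f=None):
    s=vision.snapshot(n)
    if f: cv2.imwrite('pics/'+f,s['pixels'][:,:,::-1])
    return s
def ray(s,uv):
    f=s['pixels'].shape[0]/2/np.tan(np.radians(s['fovy'])/2)
    M=np.array(s['world_to_cam']);R=M[:3,:3];c=-R.T@M[:3,3]
    d=R.T@np.array([(uv[0]-s['cx'])/f,-(uv[1]-s['cy'])/f,-1.]);return c,d
def at(s,uv,z):
    c,d=ray(s,uv);return (c+d*(z-c[2])/d[2]).round(4)
def proj(s,p):
    f=s['pixels'].shape[0]/2/np.tan(np.radians(s['fovy'])/2)
    M=np.array(s['world_to_cam']);q=M[:3,:3]@np.array(p)+M[:3,3]
    return np.array([s['cx']+f*q[0]/-q[2],s['cy']-f*q[1]/-q[2]]).round(1)
E
python3 - <<'E'
from h import *
for n in ['scene','top']:
    s=snap(n,n+'0.png'); print(n,{k:v for k,v in s.items() if k!='pixels'})
    for q in ['key_grip','rack','block_slot','slot','pivot','tension_arm','slicker','mug','jar','hammer','roller']:
        print(q,[(np.round(b['uv'],1).tolist(),round(b['score'],2)) for b in boxes_of(n,q)[:3]])
print(robot.read_state())
E
```

```text
pics
scene {'fovy': 57.50877756612119, 'cx': 279.9365024954312, 'cy': 208.26939215817478, 'world_to_cam': array([[ 0.5132703 ,  0.85820794, -0.00572181, -0.2891238 ],
       [-0.66043466,  0.39922763,  0.63595861,  0.36666732],
       [ 0.54806903, -0.32263979,  0.77170195, -1.30167123],
       [ 0.        ,  0.        ,  0.        ,  1.        ]])}
key_grip []
rack [([162.2, 238.8], 0.96)]
block_slot [([247.2, 210.2], 0.9)]
slot [([341.1, 159.6], 0.94)]
pivot [([343.3, 164.5], 0.91), ([247.5, 209.5], 0.57)]
tension_arm [([342.1, 151.3], 0.72)]
slicker [([170.3, 219.6], 0.8)]
mug [([269.3, 242.0], 0.67)]
jar [([309.8, 237.2], 0.61), ([341.5, 163.8], 0.35)]
hammer [([146.5, 325.3], 0.78)]
roller [([340.6, 152.2], 0.62)]
top {'fovy': 52.04870484087558, 'cx': 280.3223267713193, 'cy': 212.07924743608245, 'world_to_cam': array([[-0.01574304, -0.99925467,  0.03524577, -0.03386706],
       [ 0.98856495, -0.0102681 ,  0.15044569, -0.60934679],
       [-0.14997165,  0.0372112 ,  0.98798979, -0.95781186],
       [ 0.        ,  0.        ,  0.        ,  1.        ]])}
key_grip [([410.1, 250.4],
[... 326 characters left out ...]
7.6], 0.62)]
roller [([158.2, 260.4], 0.65)]
{'t': 1.2, 'joint_pos': array([-1.29061201e+00,  4.80220150e-01,  1.59631447e+00,  1.51242554e-05,
        1.06507725e+00, -4.65773369e-02]), 'dq': array([-0.00125592,  0.00136779, -0.00015659,  0.00027621, -0.00187624,
        0.00125316]), 'effort': array([-3.52956202e-03, -9.50510502e+01, -4.30637562e+01, -2.91221832e-04,
        1.33718280e-03,  2.95835071e-05]), 'ee_pos': array([ 0.20867198, -0.61558527,  0.20997807]), 'eef_rot': array([ 0.57467535, -0.57465958,  0.41201858, -0.41201371]), 'wrist_force': array([ 0.15138458,  1.02656228, -0.34536591]), 'torque': array([-0.04312105,  0.01075806,  0.00654743]), 'finger_gap': 0.08528231813772646}
```

Run:
```python
import cv2
a=cv2.imread('pics/top0.png'); cv2.imwrite('pics/top0c.png',cv2.resize(a[150:350,80:480],None,fx=2,fy=2,interpolation=cv2.INTER_CUBIC))
```

```text
(no output)
```

View pics/top0c.png

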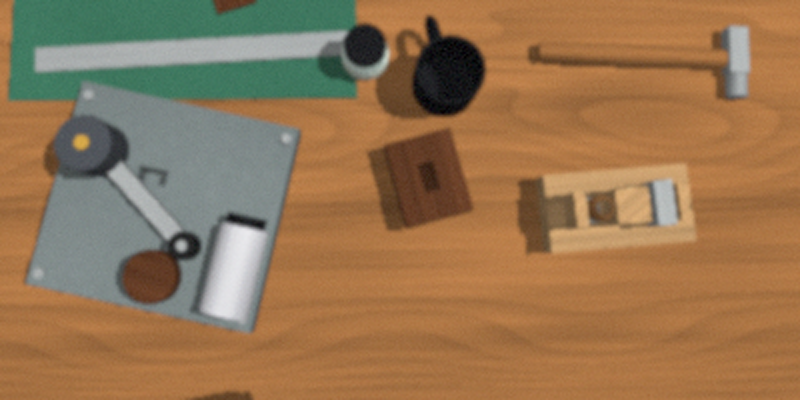

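View pics/scene0.png

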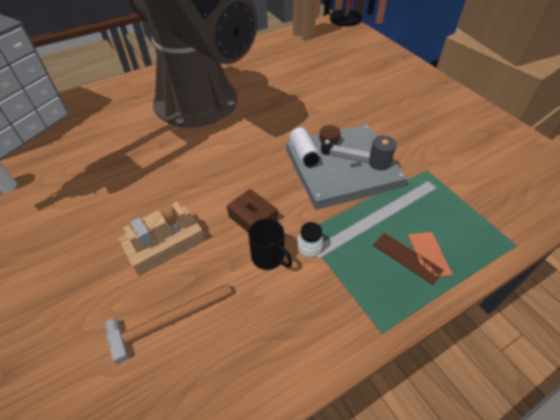

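Run:
```python
from h import *
s=snap('top')
M=s['world_to_cam'];print('cam',-M[:3,:3].T@M[:3,3])
P=lambda n,c,z:print(n,at(s,(80+c[0]/2,150+c[1]/2),z))
for c in [(652,181),(673,179),(678,223),(655,226),(664.5,202)]:P('key',c,.101)
for c in [(543,176),(687,164),(695,241),(550,252)]:P('rack',c,.045)
for c in [(384,150),(447,130),(471,210),(408,227),(429,177)]:P('block',c,.045)
for c in [(85,82),(300,128),(252,332),(27,283)]:P('base',c,.036)
for c in [(140,168),(166,171),(162,188),(152,176)]:P('slot',c,.036)
P('pivot',(82,143),.110);P('roller',(183,245),.074);P('mug',(458,68),.095);P('jar',(365,46),.075)
```

```text
cam [ 0.45820108 -0.00445732  1.03917561]
key [ 0.5342 -0.3165  0.101 ]
key [ 0.5362 -0.3401  0.101 ]
key [ 0.4877 -0.3426  0.101 ]
key [ 0.4849 -0.3169  0.101 ]
key [ 0.5109 -0.329   0.101 ]
rack [ 0.5463 -0.207   0.045 ]
rack [ 0.5582 -0.378   0.045 ]
rack [ 0.4685 -0.3814  0.045 ]
rack [ 0.4585 -0.2115  0.045 ]
block [ 0.5789 -0.022   0.045 ]
block [ 0.6016 -0.0961  0.045 ]
block [ 0.5079 -0.1217  0.045 ]
block [ 0.4895 -0.0485  0.045 ]
block [ 0.5468 -0.0738  0.045 ]
base [0.6644 0.3277 0.036 ]
base [0.6071 0.0761 0.036 ]
base [0.3743 0.1298 0.036 ]
base [0.4332 0.3835 0.036 ]
slot [0.5622 0.2608 0.036 ]
slot [0.5584 0.2309 0.036 ]
slot [0.5387 0.2349 0.036 ]
slot [0.5528 0.2468 0.036 ]
pivot [0.5823 0.3038 0.11  ]
roller [0.4725 0.2013 0.074 ]
mug [ 0.6647 -0.1056  0.095 ]
jar [ 0.6958 -0.0012  0.075 ]
```

Run:
```python
from h import *
from scipy.spatial.transform import Rotation as R
q=robot.read_state()['eef_rot'];print(R.from_quat(np.r_[q[1:],q[0]]).as_matrix().round(3))
s=snap('wrist');print(s['world_to_cam'].round(3),s['fovy'])
M=s['world_to_cam'];print('cam',-M[:3,:3].T@M[:3,3])
```

```text
[[ 0.321  0.     0.947]
 [-0.947 -0.     0.321]
 [ 0.    -1.     0.   ]]
[[ 0.321 -0.947 -0.    -0.649]
 [ 0.9    0.305 -0.313  0.04 ]
 [ 0.297  0.1    0.95  -0.38 ]
 [ 0.     0.     0.     1.   ]] 60.50592219651222
cam [ 0.28444543 -0.58872388  0.37350766]
```

```bash
python3 -m inch '[[[0,0,8.3,3.6,3.4,0,1],[0,0,8.3,3.6,3.4,0,1],[0,0,8.3,3.6,3.4,0,1],[0,0,8.3,3.6,3.4,0,1],[0,0,8.3,3.6,3.4,0,1],[0,0,8.3,3.6,3.4,0,1],[0,0,8.3,3.6,3.4,0,1],[0,0,8.3,3.6,3.4,0,1]]]'
python3 -m inch '[[[0,0,8.2,1.4,1.5,0,1],[0,0,0,0,0,0,1],[0,0,0,0,0,0,1],[0,0,0,0,0,0,1]]]'
python3 - <<'E'
from h import *
s=snap('wrist','w1.png'); st=robot.read_state();print(st['t'],st['ee_pos'],st['joint_pos'])
for q in ['key_grip','slicker']:
  for b in boxes_of('wrist',q)[:3]:print(q,b['score'],b['uv'],at(s,b['uv'],.101))
for p in [(0.5109,-.329,.101)]:print(proj(s,p))
E
```

```text
t: 2.1
ee_pos: [0.498, -0.342, 0.2102]
eef_rot: [-0.706, 0.707, -0.028, 0.028]
wrist_force: [0.1, -0.6, -0.1]
finger_gap: 0.0857
t: 2.5
ee_pos: [0.5101, -0.3292, 0.21]
eef_rot: [-0.707, 0.707, 0.019, -0.02]
wrist_force: [-1.0, -0.1, -0.2]
finger_gap: 0.0855
2.55 [ 0.50995224 -0.32944184  0.20999869] [-6.23400310e-01  4.20249582e-01  1.69857304e+00 -1.89194525e-04
  1.02283374e+00 -6.78530979e-01]
key_grip 0.81 [285.2, 200.0] [ 0.5128 -0.3267  0.101 ]
slicker 0.57 [280.2, 109.3] [ 0.5051 -0.2583  0.101 ]
[282.6 202.7]
```

View pics/w1.png

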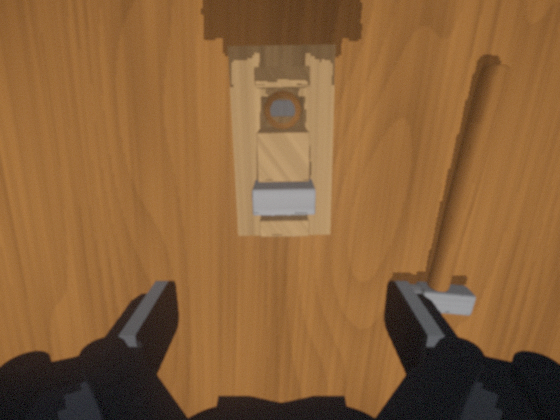

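Run:
```python
from h import *
s=snap('wrist')
i=s['pixels'].astype(int)
print(i[176:222:2,285].tolist());print(i[200,244:324:2].sum(1).tolist())
for c in [(253,183),(314,183),(315,213),(254,213)]:print('key',at(s,c,.101))
for c in [(230,55),(335,55),(330,235),(238,236)]:print('rack',at(s,c,.045))
```

```text
[[176, 144, 106], [177, 143, 103], [172, 141, 101], [118, 104, 92], [104, 95, 90], [106, 96, 93], [120, 117, 113], [152, 149, 150], [161, 161, 161], [165, 161, 164], [164, 161, 163], [165, 163, 163], [167, 163, 165], [164, 161, 161], [162, 161, 162], [162, 158, 158], [162, 161, 161], [170, 168, 168], [170, 166, 167], [150, 142, 138], [118, 97, 73], [119, 92, 67], [151, 121, 81]]
[423, 408, 399, 405, 416, 477, 487, 483, 488, 487, 488, 482, 482, 484, 485, 489, 489, 491, 490, 484, 489, 486, 490, 480, 489, 483, 488, 487, 491, 487, 484, 486, 490, 487, 486, 465, 431, 430, 430, 432]
key [ 0.487  -0.3146  0.101 ]
key [ 0.5343 -0.3119  0.101 ]
key [ 0.5371 -0.3363  0.101 ]
key [ 0.4886 -0.339   0.101 ]
rack [ 0.4605 -0.2192  0.045 ]
rack [ 0.5486 -0.2143  0.045 ]
rack [ 0.5602 -0.3762  0.045 ]
rack [ 0.4702 -0.3823  0.045 ]
```

```bash
python3 -m inch '[[[0,0,0,0.15,0.15,-3,1],[0,0,0,0,0,-4,1],[0,0,0,0,0,-4,1],[0,0,0,0,0,-2.5,1],[0,0,0,0,0,-1.2,1],[0,0,0,0,0,0,1]]]' 60
python3 -m inch '[[[0,0,0,0,0,0,0],[0,0,0,0,0,0,0],[0,0,0,0,0,0,0],[0,0,0,0,0,0,0],[0,0,0,0,0,0,0],[0,0,0,0,0,0,0]]]' 60
```

```text
t: 3.3
ee_pos: [0.5113, -0.327, 0.0618]
eef_rot: [0.707, -0.706, -0.02, 0.021]
wrist_force: [0.9, -0.8, 0.2]
finger_gap: 0.0858
t: 3.9
ee_pos: [0.513, -0.3278, 0.0648]
eef_rot: [-0.706, 0.707, 0.021, -0.02]
wrist_force: [-2.3, -0.2, 10.4]
finger_gap: 0.0482
```

```bash
python3 -m inch '[[[0,0,0,0,0,0.5,0],[0,0,0,0,0,2,0],[0,0,0,0,0,3,0],[0,0,0,0,0,4,0],[0,0,0,0,0,4,0],[0,0,0,0,0,0,0],[0,0,0,0,0,0,0]]]' 80
python3 - <<'E'
from h import *
s=snap('wrist','w2.png');print(robot.read_state()['finger_gap'])
E
```

```text
t: 4.6
ee_pos: [0.5125, -0.3273, 0.1992]
eef_rot: [-0.706, 0.707, 0.021, -0.02]
wrist_force: [0.1, 0.1, -5.1]
finger_gap: 0.0478
0.04756499710847078
```

View pics/w2.png

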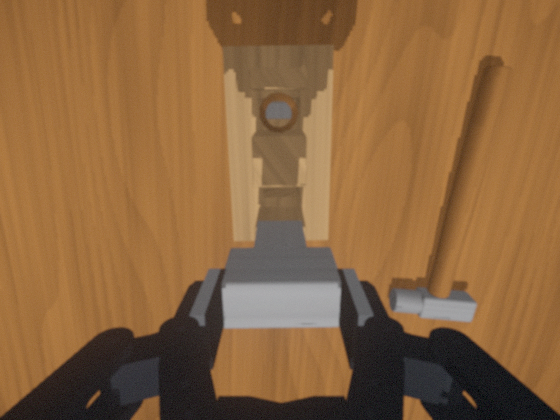

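```bash
python3 -m inch '[[[0,0,3.2,1,3.5,0,0],[0,0,3.2,1,4.5,0,0],[0,0,3.2,0.8,4.3,0,0],[0,0,3.1,0.6,4,0,0],[0,0,0,0,0,0,0],[0,0,0,0,0,0,0],[0,0,0,0,0,0,0]]]' 80
python3 - <<'E'
from h import *
s=snap('wrist','w3.png');st=robot.read_state();print(st['ee_pos'])
for n,z in [('block_slot',.045)]:
  for b in boxes_of('wrist',n)[:3]:print(b['score'],b['uv'],at(s,b['uv'],z))
z=st['ee_pos'][2]+.0365
for c in [(225,283),(337,283),(339,327),(224,327)]:print(at(s,c,z)-st['ee_pos'])
E
```

```text
t: 5.35
ee_pos: [0.5456, -0.1645, 0.1971]
eef_rot: [0.7, -0.7, -0.098, 0.099]
wrist_force: [-0.0, -0.5, -3.5]
finger_gap: 0.0475
[ 0.54571508 -0.16480849  0.19726622]
0.85 [313.8, 82.6] [ 0.5463 -0.0698  0.045 ]
0.71 [208.3, 245.9] [ 0.494  -0.2369  0.045 ]
0.34 [397.4, 287.4] [ 0.6834 -0.2288  0.045 ]
[-0.02421508  0.00420849  0.03653378]
[0.01848492 0.01640849 0.03653378]
[ 0.02578492 -0.00269151  0.03653378]
[-0.01991508 -0.01589151  0.03653378]
```

View pics/w3.png

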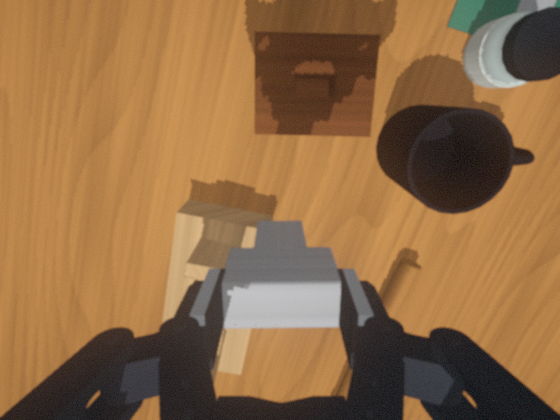

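Run:
```python
from h import *
s=snap('wrist')
C=[(255,32),(379,36),(371,136),(254,133)]
p=np.array([at(s,c,.045) for c in C]);print(p,p.mean(0))
for a,b in[(0,1),(3,2)]:
  d=p[b]-p[a];print(np.degrees(np.arctan2(d[1],d[0])),np.hypot(*d[:2]))
for a,b in[(3,0),(2,1)]:
  d=p[b]-p[a];print(np.degrees(np.arctan2(-d[0],d[1])),np.hypot(*d[:2]))
for c in [(295,73),(334,74),(334,97),(295,96),(314.5,85)]:print(at(s,c,.045))
im=s['pixels'][20:150,240:390,::-1];cv2.imwrite('pics/w3c.png',cv2.resize(im,None,fx=5,fy=4.6,interpolation=cv2.INTER_CUBIC))
```

```text
[[ 0.4904 -0.0471  0.045 ]
 [ 0.586  -0.0229  0.045 ]
 [ 0.6072 -0.0982  0.045 ]
 [ 0.5094 -0.1234  0.045 ]] [ 0.54825 -0.0729   0.045  ]
14.20534021114793 0.09861541461658006
14.449030126459453 0.10099445529334766
13.98322456309056 0.07863008330149471
15.72406124260227 0.07822742485854944
[ 0.5296 -0.0675  0.045 ]
[ 0.5605 -0.0595  0.045 ]
[ 0.5663 -0.0765  0.045 ]
[ 0.5347 -0.0847  0.045 ]
[ 0.5477 -0.072   0.045 ]
```

View pics/w3c.png

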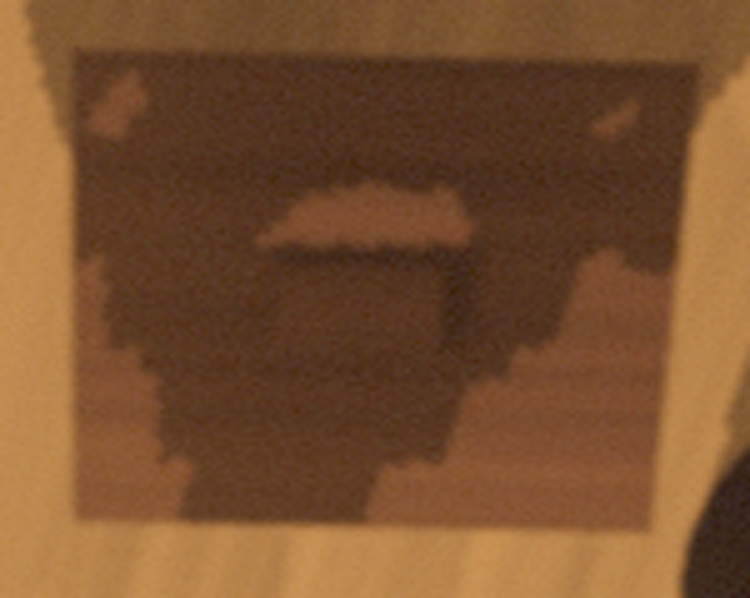

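```bash
python3 -m inch '[[[0,0,-1.2,0.1,3.2,0,0],[0,0,0,0.13,4,0,0],[0,0,0,0,2,-2,0],[0,0,0,0,0,-3.5,0],[0,0,0,0,0,-3,0],[0,0,0,0,0,0,0],[0,0,0,0,0,0,0]]]' 80
python3 - <<'E'
from h import *
s=snap('wrist','w4.png');st=robot.read_state();print(st['ee_pos'],st['wrist_force'])
s=snap('scene');print(proj(s,(.548,-.0722,.045)))
im=s['pixels'][150:290,150:330,::-1];cv2.imwrite('pics/s4.png',cv2.resize(im,None,fx=4,fy=4,interpolation=cv2.INTER_CUBIC))
E
```

```text
t: 6.2
ee_pos: [0.5484, -0.0727, 0.1133]
eef_rot: [0.701, -0.701, -0.091, 0.091]
wrist_force: [0.0, 0.1, -3.5]
finger_gap: 0.0478
[ 0.549132   -0.07278122  0.11407267] [-0.10746348  0.58045398 -3.07362214]
[251.5 206.4]
```

View pics/s4.png

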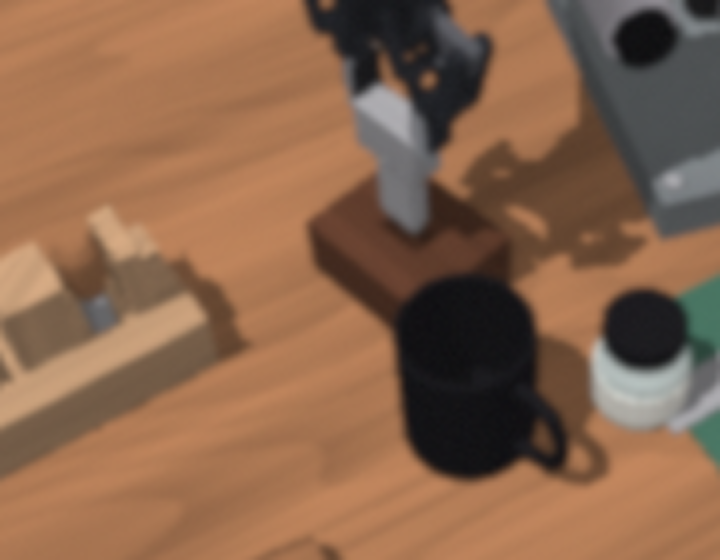

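```bash
python3 -m inch '[[[0,0,0,0,0.05,-0.7,0],[0,0,0,0,0,-0.5,0],[0,0,0,0,0,-0.5,0],[0,0,0,0,0,0,0]]]' 80
```

```text
t: 6.7
ee_pos: [0.5481, -0.0715, 0.0954]
eef_rot: [0.701, -0.701, -0.091, 0.092]
wrist_force: [-1.0, 1.0, -5.4]
finger_gap: 0.0476
```

```bash
python3 -m inch '[[[0,0,0,0,0,-0.8,0],[0,0,0,0,0,-0.8,0],[0,0,0,0,0,-0.8,0],[0,0,0,0,0,-0.4,0],[0,0,0,0,0,0,0]]]' 80
```

```text
t: 7.2
ee_pos: [0.5479, -0.0715, 0.0671]
eef_rot: [0.701, -0.701, -0.091, 0.092]
wrist_force: [0.7, 0.4, -3.6]
finger_gap: 0.0477
```

```bash
python3 -m inch '[[[0,0,0,0,0,-0.2,0],[0,0,0,0,0,0,0],[0,0,0,0,0,0,0.8],[0,0,0,0,0,0,1],[0,0,0,0,0,0,1],[0,0,0,0,0,0,1],[0,0,0,0,0,0,1]]]' 80
python3 -m inch '[[[0,0,0,0,0,1.5,1],[0,0,0,0,0,3,1],[0,0,0,0,0,4,1],[0,0,0,0,0,4,1],[0,0,0,0,0,0,1],[0,0,0,0,0,0,1]]]'
python3 - <<'E'
from h import *
s=snap('wrist','w5.png');st=robot.read_state();print(st['ee_pos'],st['wrist_force'])
i=s['pixels'].astype(int)
for b in boxes_of('wrist','key_grip')[:3]:print(b['score'],b['uv'],at(s,b['uv'],.101))
E
```

```text
t: 7.9
ee_pos: [0.5486, -0.0716, 0.0661]
eef_rot: [-0.701, 0.701, 0.091, -0.091]
wrist_force: [0.1, -0.3, 0.0]
finger_gap: 0.0856
t: 8.5
ee_pos: [0.549, -0.0717, 0.1919]
eef_rot: [-0.701, 0.701, 0.092, -0.091]
wrist_force: [-0.6, 0.6, 0.2]
finger_gap: 0.0856
[ 0.54820021 -0.07155084  0.19080424] [-0.26906734 -0.22326956 -0.45166232]
0.77 [278.3, 205.6] [ 0.5462 -0.069   0.101 ]
```

View pics/w5.png

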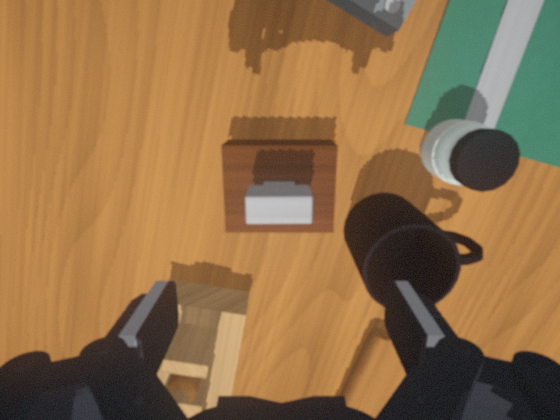

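```bash
python3 -m inch '[[[0,0,-8.2,0,0,0,1],[0,0,-8.2,0,0,0,1],[0,0,-8.2,0,0,0,1],[0,0,-8.2,0,0,0,1],[0,0,-8.2,0,0,0,1],[0,0,-8.2,0,0,0,1],[0,0,-8.2,0,0,0,1],[0,0,-8.2,0,0,0,1]]]'
python3 -m inch '[[[0,0,-8.2,0,0,0,1],[0,0,-8.2,0,0,0,1],[0,0,-8,0,0,0,1],[0,0,0,0,0,0,1],[0,0,0,0,0,0,1],[0,0,0,0,0,0,1]]]'
python3 - <<'E'
from h import *
s=snap('wrist','w6.png');st=robot.read_state();print(st['ee_pos'],st['joint_pos'])
for b in boxes_of('wrist','key_grip')[:3]:print(b['score'],b['uv'],at(s,b['uv'],.101))
g=s['pixels'].astype(int);m=(g.min(2)>140)&(g.max(2)-g.min(2)<25)
n,l,S,c=cv2.connectedComponentsWithStats(m.astype('uint8'))
for k in np.argsort(-S[1:,4])[:4]+1:
  r=cv2.minAreaRect(np.argwhere(l==k)[:,::-1].astype('float32'));P=cv2.boxPoints(r)
  print(S[k],c[k],at(s,c[k],.101));print([at(s,p,.101)[:2].tolist() for p in P])
E
```

```text
t: 9.4
ee_pos: [0.5476, -0.0714, 0.1894]
eef_rot: [-0.638, 0.638, -0.306, 0.304]
wrist_force: [0.0, 0.4, 0.4]
finger_gap: 0.0856
t: 10.0
ee_pos: [0.5482, -0.0715, 0.1904]
eef_rot: [-0.561, 0.561, -0.431, 0.43]
wrist_force: [0.0, -0.1, -0.9]
finger_gap: 0.0853
[ 0.54830956 -0.07156248  0.19062906] [-1.84606432e-01  3.67261781e-01  1.84145673e+00  3.12988518e-06
  9.33457899e-01  1.12466997e+00]
0.68 [283.2, 205.0] [ 0.5511 -0.0711  0.101 ]
[ 270  177   29   64 1820] [284.1978022  208.52252747] [ 0.5486 -0.0725  0.101 ]
[[0.5689, -0.0565], [0.5741, -0.0759], [0.5272, -0.0892], [0.5217, -0.0687]]
[223   0  55  22 656] [253.18902439  11.10213415] [ 0.6684 -0.02    0.101 ]
[[0.6667, -0.001], [0.6791, -0.0324], [0.6695, -0.0365], [0.6568, -0.0047]]
[  0 256  41  51 555] [ 20.93513514 286.27027027] [0.432  0.1124 0.101 ]
[[0.4095, 0.1285], [0.4637, 0.1008], [0.4585, 0.0917], [0.4034, 0.1192]]
[ 96  75  16  17 211] [103.74881517  83.37440758] [0.6015 0.0655 0.101 ]
[[0.6054, 0.071], [0.608, 0.0614], [0.598, 0.0603], [0.5954, 0.0699]]
```

```bash
python3 -m inch '[[[0,0,0,0,-0.05,-3,1],[0,0,0,0,0,-4,1],[0,0,0,0,0,-3.5,1],[0,0,0,0,0,-1.8,1],[0,0,0,0,0,0,1]]]' 100
python3 -m inch '[[[0,0,0,0,0,0,0],[0,0,0,0,0,0,0],[0,0,0,0,0,0,0],[0,0,0,0,0,0,0],[0,0,0,0,0,0,0],[0,0,0,0,0,0,0],[0,0,0,0,0,0,0],[0,0,0,0,0,0,0]]]' 100
```

```text
t: 10.6
ee_pos: [0.5467, -0.0718, 0.0657]
eef_rot: [-0.56, 0.561, -0.432, 0.43]
wrist_force: [0.2, -0.2, 0.0]
finger_gap: 0.0855
t: 11.4
ee_pos: [0.5494, -0.0722, 0.0692]
eef_rot: [0.561, -0.56, 0.431, -0.432]
wrist_force: [-0.5, -0.1, 13.7]
finger_gap: 0.0188
```

```bash
python3 -m inch '[[[0,0,0,0,0,0.5,0],[0,0,0,0,0,2,0],[0,0,0,0,0,3.5,0],[0,0,0,0,0,4,0],[0,0,0,0,0,2,0]]]' 110
python3 -m inch '[[[0,0,7.8,-0.2,2.5,0,0],[0,0,7.8,-0.2,3,0,0],[0,0,7.8,-0.2,3,0,0],[0,0,7.8,-0.2,3,0,0],[0,0,7.8,-0.2,3,0,0],[0,0,7.8,-0.2,3,0,0],[0,0,7.8,-0.2,3,0,0],[0,0,7.8,-0.2,2.6,0,0]]]' 110
python3 -m inch '[[[0,0,0,0,0,0,0],[0,0,0,0,0,0,0],[0,0,0,0,0,0,0]]]' 110
python3 - <<'E'
from h import *
s=snap('wrist','w7.png');st=robot.read_state();print(st['ee_pos'],st['eef_rot'])
for n,z in [('slot',.036),('pivot',.036),('roller',.074)]:
  for b in boxes_of('wrist',n)[:2]:print(n,b['score'],b['uv'],at(s,b['uv'],z))
print(proj(s,(.5528,.2468,.036)),proj(s,(.5823,.3038,.110)))
E
```

```text
t: 11.9
ee_pos: [0.5493, -0.0722, 0.1912]
eef_rot: [0.561, -0.56, 0.43, -0.432]
wrist_force: [-0.3, 0.0, -4.1]
finger_gap: 0.0185
t: 12.7
ee_pos: [0.5319, 0.1603, 0.1881]
eef_rot: [0.703, -0.703, 0.077, -0.076]
wrist_force: [0.6, -0.1, -2.6]
finger_gap: 0.0188
t: 13.0
ee_pos: [0.5323, 0.1583, 0.188]
eef_rot: [-0.703, 0.703, -0.079, 0.079]
wrist_force: [1.5, 0.0, -3.9]
finger_gap: 0.0187
[0.53239575 0.15816297 0.18801346] [-0.70255954  0.70273028 -0.07938419  0.07923638]
slot 0.55 [243.2, 121.7] [0.5133 0.2233 0.036 ]
pivot 0.89 [243.1, 119.8] [0.5137 0.2249 0.036 ]
pivot 0.18 [482.7, 308.2] [ 0.7025 -0.0077  0.036 ]
roller 0.84 [229.2, 104.6] [0.5108 0.2392 0.074 ]
[282.3  82.1] [310.6 -37. ]
```

View pics/w7.png

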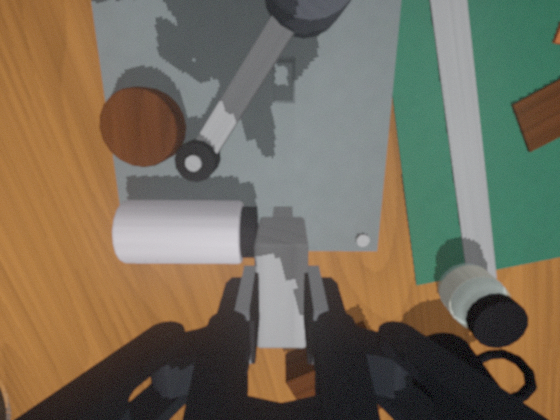

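Run:
```python
import cv2
a=cv2.imread('pics/w7.png'); cv2.imwrite('pics/w7c.png',cv2.resize(a[20:170,160:360],None,fx=4,fy=4,interpolation=cv2.INTER_CUBIC))
```

```text
(no output)
```

View pics/w7c.png

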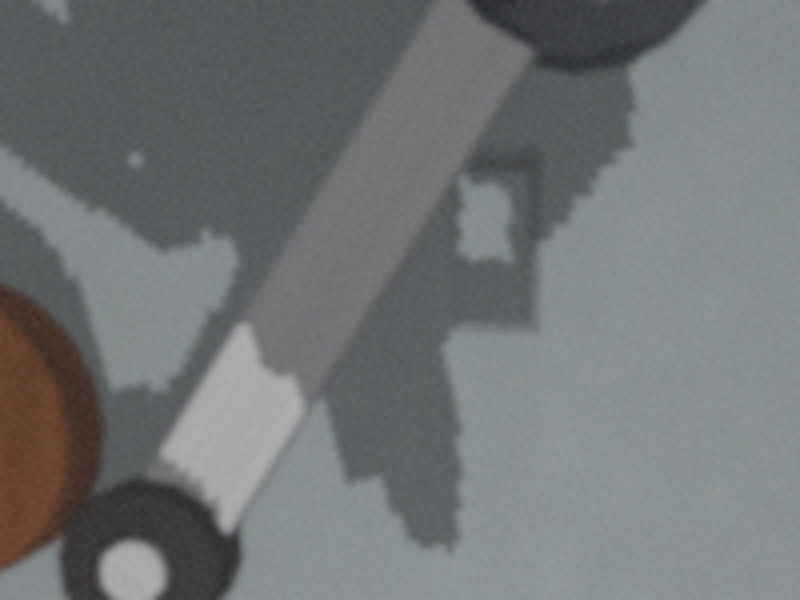

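Run:
```python
from h import *
from scipy.spatial.transform import Rotation as R
s=snap('wrist');st=robot.read_state();q=st['eef_rot'];X=R.from_quat(np.r_[q[1:],q[0]]).as_matrix()
print('tool',st['ee_pos'],np.degrees(np.arctan2(X[1,0],X[0,0])),X[:,1])
cc=lambda x,y:(160+x/4,20+y/4)
for c in [(537,158),(537,327),(453,327),(453,158),(495,242.5)]:print('slot',at(s,cc(*c),.036))
a,b=at(s,(401,10),.036),at(s,(376.5,250),.036);print('edge',a,b,np.degrees(np.arctan2(-(a-b)[0],(a-b)[1])))
for z in(.06,.08):print('wheel',at(s,(143,126),z),at(s,(186,126),z))
print('roller',at(s,(193,162),.074))
z=st['ee_pos'][2]+.0325
P=[(257,277),(308,277),(306,347),(257,347)]
p=np.array([at(s,c,z) for c in P]);print('key',p-st['ee_pos'],(p-st['ee_pos']).mean(0))
g=s['pixels'].astype(int).sum(2);print(g[320,240:325:3].tolist(),g[205:356:6,281].tolist())
```

```text
tool [0.53255907 0.15828191 0.18803236] -12.853476695402057 [-3.04898512e-05 -5.17758806e-05 -9.99999998e-01]
slot [0.5664 0.2613 0.036 ]
slot [0.5594 0.2294 0.036 ]
slot [0.5423 0.2333 0.036 ]
slot [0.5498 0.2651 0.036 ]
slot [0.5545 0.2476 0.036 ]
edge [0.6549 0.2776 0.036 ] [0.6073 0.0797 0.036 ] -13.524199966790077
wheel [0.4384 0.2388 0.06  ] [0.4715 0.2312 0.06  ]
wheel [0.4461 0.2387 0.08  ] [0.4769 0.2316 0.08  ]
roller [0.4723 0.2042 0.074 ]
key [[-0.00765907  0.01261809  0.03246764]
 [ 0.01254093  0.00801809  0.03246764]
 [ 0.00484093 -0.02528191  0.03246764]
 [-0.01605907 -0.02048191  0.03246764]] [-0.00158407 -0.00628191  0.03246764]
[163, 164, 228, 230, 170, 148, 251, 496, 512, 520, 519, 520, 514, 513, 512, 511, 517, 509, 513, 523, 531, 416, 126, 157, 155, 273, 140, 145, 144] [414, 318, 320, 318, 315, 328, 310, 338, 335, 344, 424, 514, 522, 518, 522, 518, 528, 523, 516, 514, 512, 519, 516, 509, 376, 370]
```

Run:
```python
from h import *
s=snap('wrist','w8.png');print(s.keys(),s['cx'],s['cy'])
st=robot.read_state();t=st['ee_pos']
print(t)
a=np.radians(-12.85);jx=np.array([np.cos(a),np.sin(a),0]);jz=np.array([-np.sin(a),np.cos(a),0])
for dz in (.0325,.022):
  print(dz,[proj(s,t+jx*i*.011+jz*j*.025+[0,0,dz]).tolist() for i in(-1,1) for j in(1,-1)],'bladeend',[proj(s,t+jx*i*.006+jz*.014+[0,0,dz-.036]).tolist() for i in(-1,1)],'foot',[proj(s,t+jx*i*.003+jz*.011+[0,0,dz-.096]).tolist() for i in(-1,1)])
g=s['pixels'].astype(int).sum(2)
for r in (275,290,305,320,335,345):print(r,g[r,246:320:2].tolist())
for r in (212,222,230,240,250,260):print(r,g[r,240:325:3].tolist())
print(g[205:360:2,270].tolist())
```

```text
dict_keys(['pixels', 'fovy', 'cx', 'cy', 'world_to_cam']) 281.0422999822156 212.85088046628522
[0.53256913 0.15842155 0.18804844]
0.0325 [[254.5, 244.3], [257.1, 349.7], [310.3, 244.3], [307.4, 349.7]] bladeend [[270.1, 236.1], [294.2, 236.1]] foot [[277.4, 206.3], [286.5, 206.3]]
0.022 [[256.2, 234.4], [258.6, 334.5], [308.4, 234.4], [305.9, 334.5]] bladeend [[270.7, 228.6], [293.5, 228.6]] foot [[277.6, 201.8], [286.3, 201.8]]
275 [345, 343, 335, 337, 278, 190, 371, 503, 513, 525, 530, 526, 529, 529, 529, 522, 520, 523, 513, 419, 399, 399, 331, 342, 335, 338, 329, 341, 333, 248, 172, 254, 332, 333, 330, 329, 341]
290 [335, 339, 320, 251, 195, 178, 298, 491, 516, 523, 525, 528, 519, 524, 526, 519, 525, 518, 523, 531, 516, 518, 515, 509, 514, 506, 379, 346, 337, 221, 149, 181, 228, 325, 331, 333, 333]
305 [330, 323, 222, 162, 163, 153, 270, 485, 516, 518, 524, 525, 521, 523, 517, 518, 518, 519, 515, 517, 520, 513, 514, 517, 515, 456, 394, 385, 346, 212, 152, 156, 162, 220, 315, 332, 319]
320 [229, 256, 196, 152, 168, 160, 240, 472, 513, 517, 515, 527, 521, 522, 519, 521, 516, 516, 51
[... 1063 characters left out ...]
434, 425]
250 [312, 201, 186, 195, 191, 305, 328, 339, 348, 341, 347, 332, 344, 343, 341, 335, 321, 318, 329, 338, 340, 355, 347, 417, 423, 419, 417, 431, 420]
260 [473, 390, 386, 387, 382, 390, 507, 510, 525, 534, 529, 525, 516, 465, 332, 328, 325, 328, 333, 332, 351, 351, 345, 380, 392, 380, 387, 401, 401]
[438, 430, 428, 430, 426, 425, 346, 323, 316, 320, 328, 318, 311, 324, 321, 325, 318, 319, 321, 325, 354, 351, 345, 343, 389, 515, 523, 526, 523, 524, 527, 523, 530, 528, 528, 529, 525, 525, 518, 525, 522, 525, 522, 526, 526, 524, 525, 528, 532, 521, 521, 522, 526, 522, 523, 520, 520, 524, 523, 521, 511, 523, 522, 521, 521, 509, 514, 515, 511, 515, 508, 457, 378, 375, 364, 380, 374, 363]
```

```bash
python3 -m inch '[[[0,0,0,-1.2,3.5,0,0],[0,0,0,-1.3,4,0,0],[0,0,0,-1.2,3.76,0,0],[0,0,0,0,0,-1.5,0],[0,0,0,0,0,-3,0],[0,0,0,0,0,-1.5,0],[0,0,0,0,0,0,0],[0,0,0,0,0,0,0]]]' 110
python3 - <<'E'
from h import *
s=snap('scene','s9.png');st=robot.read_state();print(st['ee_pos'],st['wrist_force'])
im=s['pixels'][90:220,260:430,::-1];cv2.imwrite('pics/s9c.png',cv2.resize(im,None,fx=4.5,fy=4.5,interpolation=cv2.INTER_CUBIC))
E
```

```text
t: 14.1
ee_pos: [0.4957, 0.2714, 0.1283]
eef_rot: [-0.703, 0.703, -0.079, 0.079]
wrist_force: [0.3, 0.1, -3.1]
finger_gap: 0.0187
[0.49610562 0.27160387 0.12881471] [-0.35787953  0.22106061 -3.87685554]
```

View pics/s9c.png

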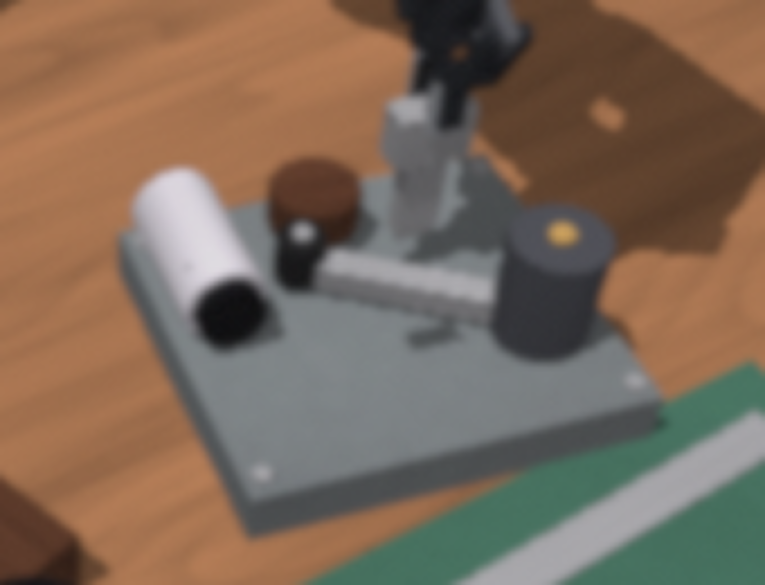

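```bash
python3 -m inch '[[[0,0,0,0,0,-1.2,0],[0,0,0,0,0,-1.2,0],[0,0,0,0,0,0,0],[0,0,0,0.45,-0.18,0,0],[0,0,0,0.45,-0.18,0,0],[0,0,0,0.45,-0.18,0,0],[0,0,0,0.45,-0.18,0,0],[0,0,0,0,0,0,0]]]' 120
```

```text
t: 14.95
ee_pos: [0.5141, 0.2641, 0.1041]
eef_rot: [0.703, -0.703, 0.079, -0.079]
wrist_force: [-2.6, 1.3, -2.3]
finger_gap: 0.0185
```

```bash
python3 -m inch '[[[0,0,0,0.45,-0.18,0,0],[0,0,0,0.45,-0.18,0,0],[0,0,0,0.45,-0.18,0,0],[0,0,0,0.45,-0.18,0,0],[0,0,0,0.45,-0.18,0,0],[0,0,0,0,0,0,0]]]' 120
python3 -m inch '[[[0,0,0,0.4,-0.18,0,0],[0,0,0,0.4,-0.18,0,0],[0,0,0,0.4,-0.18,0,0],[0,0,0,0.4,-0.18,0,0],[0,0,0,0.1,0,0,0],[0,0,0,0,0,0,0],[0,0,0,0,0,0,0]]]' 120
python3 - <<'E'
from h import *
s=snap('top','t10.png');st=robot.read_state();print(st['ee_pos'],st['wrist_force'],st['torque'])
for b in boxes_of('top','roller')[:2]:
  p=at(s,b['uv'],.074);print(b,p)
s2=snap('scene','s10.png')
for b in boxes_of('scene','roller')[:2]:
  p=at(s2,b['uv'],.06);print(b,p)
E
```

```text
t: 15.55
ee_pos: [0.5365, 0.255, 0.1039]
eef_rot: [-0.703, 0.703, -0.079, 0.079]
wrist_force: [-5.3, 1.2, -3.1]
finger_gap: 0.0186
t: 16.25
ee_pos: [0.5523, 0.2477, 0.1038]
eef_rot: [-0.702, 0.703, -0.079, 0.078]
wrist_force: [-6.7, -1.5, -3.3]
finger_gap: 0.0182
[0.55226937 0.2477437  0.10376317] [-6.34785297 -1.0632394  -3.14042007] [-0.2930789   1.4890979  -0.07454664]
{'uv': [179.2, 236.7], 'score': 0.76} [0.5514 0.186  0.074 ]
{'uv': [343.4, 164.7], 'score': 0.72} [0.5586 0.199  0.06  ]
```

```bash
python3 -m inch '[[[0,0,0,0.15,-0.05,0,0],[0,0,0,0,0,-0.3,0],[0,0,0,0,0,-0.3,0],[0,0,0,0,0,-0.2,0],[0,0,0,0,0,0,0]]]' 120
```

```text
t: 16.95
ee_pos: [0.5541, 0.2477, 0.0958]
eef_rot: [-0.703, 0.703, -0.079, 0.078]
wrist_force: [-5.2, 0.5, -5.9]
finger_gap: 0.0183
```

```bash
python3 -m inch '[[[0,0,0,0,0,-0.3,0],[0,0,0,0,0,-0.3,0],[0,0,0,0,0,-0.3,0],[0,0,0,0,0,0,0]]]' 120
```

```text
t: 17.35
ee_pos: [0.554, 0.2477, 0.0867]
eef_rot: [-0.703, 0.703, -0.079, 0.078]
wrist_force: [-5.4, 2.3, -6.6]
finger_gap: 0.0182
```

```bash
python3 -m inch '[[[0,0,0,0,0,-0.5,0],[0,0,0,0,0,-0.5,0],[0,0,0,0,0,-0.5,0],[0,0,0,0,0,-0.3,0],[0,0,0,0,0,0,0],[0,0,0,0,0,0,0]]]' 120
```

```text
t: 17.95
ee_pos: [0.5539, 0.2476, 0.0686]
eef_rot: [-0.703, 0.703, -0.079, 0.078]
wrist_force: [-5.5, 1.3, -6.4]
finger_gap: 0.0183
```

```bash
python3 -m inch '[[[0,0,0,0,0,-0.15,0],[0,0,0,0,0,0,0],[0,0,0,0,0,0,0]]]' 120
python3 -m inch '[[[0,0,0,0,0,0,0.4],[0,0,0,0,0,0,0.7],[0,0,0,0,0,0,1],[0,0,0,0,0,0,1],[0,0,0,0,0,0,1],[0,0,0,0,0,0,1]]]' 20
```

```text
t: 18.25
ee_pos: [0.5546, 0.248, 0.0684]
eef_rot: [0.703, -0.703, 0.078, -0.079]
wrist_force: [-8.0, 1.6, 11.0]
finger_gap: 0.0183
t: 18.85
ee_pos: [0.5546, 0.2476, 0.0675]
eef_rot: [0.703, -0.703, 0.079, -0.079]
wrist_force: [-0.1, -0.2, 0.5]
finger_gap: 0.0853
```

Seated (11 N on the floor), released. Retreat straight up and check.

```bash
python3 -m inch '[[[0,0,0,0,0,1.5,1],[0,0,0,0,0,3,1],[0,0,0,0,0,4,1],[0,0,0,0,0,4,1],[0,0,0,0,0,0,1],[0,0,0,0,0,0,1]]]'
python3 - <<'E'
from h import *
s=snap('wrist','w11.png');st=robot.read_state();print(st['t'],st['ee_pos'],st['wrist_force'])
for n in ['wrist','scene']:
  for b in boxes_of(n,'key_grip')[:2]:print(n,b, at(s,b['uv'],.1) if n=='wrist' else '')
s2=snap('scene','s11.png')
a=cv2.resize(s['pixels'][100:350,140:420],(400,357));b=cv2.resize(s2['pixels'][100:220,270:405],(400,357),interpolation=cv2.INTER_CUBIC)
cv2.imwrite('pics/f.png',np.hstack([a,b])[:,:,::-1])
E
```

```text
t: 19.45
ee_pos: [0.5551, 0.2479, 0.1944]
eef_rot: [0.703, -0.702, 0.078, -0.08]
wrist_force: [0.1, 0.2, -0.5]
finger_gap: 0.0854
19.5 [0.55431265 0.24753205 0.19297144] [-1.28122491 -0.24395989 -0.34145087]
wrist {'uv': [275.9, 205.0], 'score': 0.75} [0.5515 0.2515 0.1   ]
scene {'uv': [358.3, 145.3], 'score': 0.67} 
scene {'uv': [172.0, 222.3], 'score': 0.25}
```

View pics/f.png

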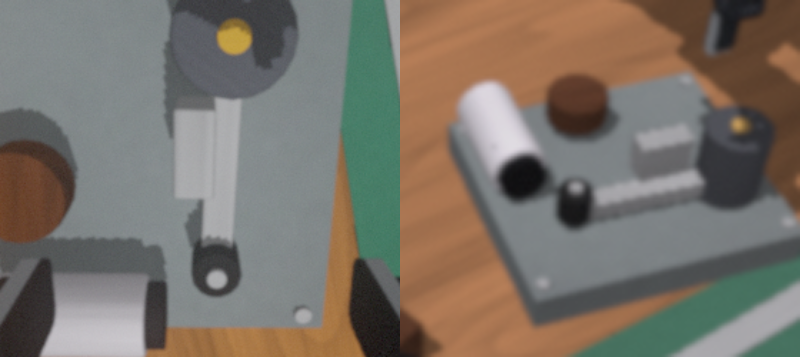

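The key stands in the slot and the arm lies along its +x side, with the gripper clear of both.

```bash
python3 -c "
from station import robot
print(robot.hand_in())"
```

```text
the job is handed in; nothing more can be done
None
```

The job is done and handed in at about 19.5 s. The key now stands in the machine base's slot with the tension arm resting against it.

- **Moving the key:** I took the key from the rack by its ends and stood it in the bench block, where it was let go and seen standing. I then gripped it again by its broad sides. Its blade pushed the arm back slowly, with about 6.7 N at the wrist, and I lowered it into the slot and released it.
- **Key fully home:** The foot was about 31–32 mm deep by my height estimate, and pressing down met about 11 N at the slot floor.
- **Final position:** The last picture shows the key upright, the arm flat on its +x side and the gripper well clear, with about 0 N on the tool.
- **Not measured directly:** I had no reading of the arm's joint angle or of the contact force between key and arm. I judged both from the picture and from the 5–8 N the arm put on the key before I let go.
- **Small disagreement:** The network's last fix of the key's head was about 4–5 mm from where I released it. I put that down to detector error, because its earlier fixes were also off by a few millimetres and the picture shows the key seated.
- **Other objects:** I never steered near the slicker, mug, jar or hammer, but I did not re-measure their positions at the end.

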